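Start a new knob in a pantry drawer front

ROBOT

A 7-joint arm with a two-finger parallel gripper is mounted at the origin on the work surface. World frame = base frame: x ahead of the robot, y to its left, z up, the work surface at z = 0. Lengths are in m, angles in rad, forces in N, time in s.
With the tool pointing down it reaches from about 0.425 to 0.875 m from the base axis. Payload 8.4 kg.
Tool frame: the origin (TCP) lies midway between the tips of the shut fingers; the grasp point (between the pads) lies 19 mm behind it; z points along the fingers, y is the direction in which the jaws open and shut (so a half turn about z gives the same grasp; the last joint's range is limited). The gripper opens to 85 mm and grips with 20 to 120 N. Pads are 22 mm wide; open, the fingers measure 114 mm over their backs; the gripper's body (76 mm by 85 mm) begins 54 mm behind the grasp point. The pads swing forward as they close: fully open they stand 13 mm farther back than shut.
Start: joints at [-1.325, 0.333, 0.04, 1.465, -0.013, 1.343, -0.059], TCP at [0.22, 0.612, 0.231] pointing down, gripper open.
Joint ranges: [-2.58, 2.58], [-0.38, 2.09], [-1.3, 1.39], [0.25, 2.4], [-1.5, 4.64], [0.08, 2.09], [-2.65, 2.65]. Speed limits (rad/s): [2.22, 2.22, 2.79, 2.79, 3.14, 3.14, 3.14].

INTERFACE

Orientations are given as a unit quaternion [x, y, z, w].
In Python, from plant import env, get_image gives the robot as it stands. The module is installed in compiled form; this text tells all that it offers.
- The arm moves only by the tool drive_tool, never from a script. Its argument "rows" is a list of rows, each an object with "slide": the shift along the tool's x, y, z in m, a list of three; "angular": the turn, a rotation vector about the tool's x, y, z in rad, a list of three; "grip": the finger opening in m, from 0 to 0.0854. In form: [{"slide": [tx, ty, tz], "angular": [ax, ay, az], "grip": grip}, ...]. A call has exactly 8 rows; each row shifts and turns the commanded pose from where the row before left it, along the tool's axes as they then stand; what a row does not reach is not made up. A row lasts 1/10 s, in which the tool goes at most 50 mm and 8.59 degrees, less where a joint would pass 70% of its speed; a pose out of reach is approached as far as the arm can. A call with a gripper value outside its range is refused whole. The fingers move at their own pace and stop on an object; "grip_force" is the grip in N (left out, the last holds). Time passes only in rows, so rows that do not move let the fingers close, or fill a call up. It gives the time, the measured TCP pose, the force and the opening at its end, in the units of the state.
- env.read_state(): the state, without advancing time (a new reading comes with each control period).
- get_image(name): name is "side" or "top" or "wrist"; returns a dict with "img" (384x512x3 uint8, blue, green, red), "vfov" (degrees; the focal length in pixels is half the picture's height over the tangent of half this angle, whatever the lens; pixels are square), "cx", "cy" (the principal point, pixels), "k1" (the pictures are not rectified: a ray, as slopes to the right and down, at radius r is drawn at 1 + k1 r^2 times it, then the intrinsics apply), "R" (3x3) and "t" (3): a world point X has camera coordinates R X + t. Camera axes: x right, y down, z forward; pixel columns grow to the right and rows downward; lengths in m; the calibration is good to about 2 mm. A picture is of the moment at which its call begins. There is no depth.
- env.sign_off(): hands the job in, once; it reports no verdict.
The state is a dict: "t": time; "joints": joint angles; "joint_vel": joint speeds; "joint_efforts": joint torques, N m; "ee_pos": TCP position; "orientation": TCP orientation; "wrist_force": force on the tool from outside, world axes, zero at the start; "moment": the same for the moment, N m; "finger_gap": opening from 0.0 (shut) to 1.0 (fully open).
Only numpy, scipy, OpenCV 4.12 (cv2) and the standard library are available. Lean on these libraries where they do the work, as an engineer would, in place of code of your own. Each camera call takes 0.05 s, during which the arm holds its last target. There are 200 camera calls.

TASK

Take the white knob out of the wooden block, stand its screw spindle in the pilot hole of the dark drawer front, and push it down firmly while turning it clockwise until the screw has cut at least half a turn of thread, without ever loading the wood, down and sideways together, with more than 35 newtons. It only bites while pushed with 14 newtons or more, otherwise it spins on the spot. Let go and leave the knob standing upright in the hole, with the can, the jar and the screwdriver left where they are.

Things in the scene. Friction and masses are not known exactly. Their poses are not given: they have to be found in the camera images.
- knob_center (a point): Centre of the round white head of the loose knob (about 60 g), the point to grip. Head 34 mm across, 22 mm high, black line across its top. Below it a brass neck 18 mm across, 14 mm high, then a steel screw spindle 10 mm across (thread 11.4 mm, drawn only), 24 mm long, rounded end. z points up from spindle to head; 60 mm tall in all. It starts upright in the block, the neck resting on the block's top.
- knob_tip (a point): Lower end of the knob's spindle, on its axis, 49 mm below knob_center.
- hole (a point): Mouth of the pilot hole, centre, level with the top face of the drawer front (42 mm above the work surface). The hole is vertical, 11 mm across with a 1.5 mm chamfer, and 10 to 13 mm deep (differs each time, cannot be seen: feel for it). The wood at its bottom is springy, about 6 N per mm.
- panel: Dark wood drawer front, 150 mm (x) by 260 mm (y) by 22 mm, fixed face up on two 20 mm battens; origin on the work surface below the middle of the front, the hole is at its centre.
- thread (a joint): How far the screw has cut its thread into the wood, rad, from 0; half a turn is 3.14. Pushed with 14 N or more and turned clockwise seen from above, it cuts (0.03 N m) and sinks 4 mm per turn, so the push must follow it down. Pushed less it spins without biting; turned back without push, the thread stays cut.
- block: Pale wood block, fixed, 60 x 60 mm, 30 mm high, with a 13.5 mm hole down its middle where the knob stands; origin at the centre of its underside.
- can_center (a point): Centre of a red-labelled food can, 66 mm across, 90 mm high, loose; leave alone.
- jar_center (a point): Centre of a green glass jar with a brass lid, 64 mm across, 95 mm high, loose; leave alone.
- driver_grip (a point): Handle of an orange screwdriver lying beyond the drawer front, loose; leave alone.
- knob: The same knob as a whole; origin at the lower end of its spindle.
Mind the look-alikes: they are no part of the job. What is shaped like the knob but orange or pink is not meant.

How it is judged:
On the way, in this order (a step that is already met when the one before it is completed fails the run):
1. the spindle stands in the pilot hole, not yet turned in (z of knob_tip in the frame of hole below -0.006 m and horizontal distance between knob_tip and hole below 0.004 m and value of joint thread below 0.5 rad), for 0.1 s.
2. the screw has cut its first half turn of thread (value of joint thread above 2.9 rad), for 0.2 s.
At the end, for the whole second after the job is handed in: The thread is cut at least 2.9 rad (about half a turn), the spindle's end is at least 10 mm down the pilot hole and within 4 mm of its axis, the knob is upright within 0.2 rad, released and at rest (value of joint thread above 2.9 rad and z of knob_tip in the frame of hole below -0.01 m and horizontal distance between knob_tip and hole below 0.004 m and angle between knob_center's own z axis and vertical below 0.2 rad and contact force between the fingers and knob below 0.1 N and linear speed of knob below 0.02 m/s); the robot touches nothing.
It fails at once if the knob is pressed on the drawer front with more than 35 N, down and sideways together (contact force between knob and panel above 35 N).
It fails at once if the can, jar or screwdriver is moved more than 25 mm (distance of any of can_center, jar_center, driver_grip from where it was at the start of the episode above 0.025 m).
It also fails if it takes over 64 s, if anything falls off the work surface, if the arm or the gripper's body presses on something with over 40 N, if the wrist force passes 120 N, or if a joint passes its speed limit or range.

## Working session

There is one attempt and no reset: what is moved stays moved. The work goes in short steps, Python scripts to look and compute and a tool call to move; the robot and the scene stay as the last step left them, time stands still between calls to the robot, and variables do not carry over. Pictures are saved under pics/ and viewed, about 8 in all and at most 12, crops included, and the job is handed in when it is done.

Besides the shell and the picture viewer there is one more tool, called after "Emit:" as a command line: name --argument value ..., lists and objects as JSON in quotes. drive_tool: Moves the arm, as the interface text tells. Its arguments: {"type":"object","properties":{"rows":{"type":"array"},"grip_force":{"type":"number"}},"required":["rows"]}

```bash
mkdir -p pics; cat > h.py <<'E'
import numpy as np, cv2
from plant import env, get_image
def ray(c,u,v):
    f=192/np.tan(np.radians(c["vfov"])/2)
    f=c["img"].shape[0]/2/np.tan(np.radians(c["vfov"])/2)
    K=np.array([[f,0,c["cx"]],[0,f,c["cy"]],[0,0,1.]])
    p=cv2.undistortPoints(np.array([[[u,v]]],float),K,np.array([c["k1"],0,0,0.]))[0,0]
    R=np.array(c["R"]);t=np.array(c["t"])
    return -R.T@t, R.T@np.array([p[0],p[1],1])
def onz(c,u,v,z):
    o,d=ray(c,u,v); return o+d*(z-o[2])/d[2]
def proj(c,X):
    f=c["img"].shape[0]/2/np.tan(np.radians(c["vfov"])/2)
    q=np.array(c["R"])@X+np.array(c["t"]); s=q[:2]/q[2]
    return s*(1+c["k1"]*(s@s))*f+[c["cx"],c["cy"]]
E
python3 - <<'E'
from h import *
import pickle
C={n:get_image(n) for n in("side","top","wrist")}
pickle.dump(C,open("c0.pkl","wb"))
for n,c in C.items(): print(n,c["vfov"],c["k1"],-np.array(c["R"]).T@c["t"]); cv2.imwrite(f"pics/{n}0.png",c["img"])
a=np.hstack([cv2.resize(C[n]["img"],(400,300)) for n in("side","wrist")])
cv2.imwrite("pics/sw0.png",a)
print(env.read_state())
E
```

```text
side 55.10997577141483 0.02934493012629136 [0.44726384 0.78013921 0.70933643]
top 56.806471737965154 -0.06615761218392677 [0.52952283 0.11276669 1.03587977]
wrist 59.768858164100614 -0.04322041372673399 [0.15104417 0.63580346 0.37306677]
{'t': 0.15, 'joints': array([-1.32518216,  0.33378491,  0.03990115,  1.46607514, -0.01337769,
        1.34326795, -0.05852447]), 'joint_vel': array([-0.00064776, -0.00180236, -0.00115159, -0.00273854, -0.00039702,
        0.00021039,  0.00035548]), 'joint_efforts': array([ 2.66311748e-03, -6.59041214e+01,  1.36717625e+00, -4.05870152e+01,
        1.67838880e-02,  9.68915352e-03,  5.33609057e-05]), 'ee_pos': array([0.21963945, 0.61139696, 0.23059906]), 'orientation': array([ 1.71583724e-01,  9.85169337e-01, -6.32705704e-04, -5.20919177e-05]), 'wrist_force': array([0.17081198, 0.54694367, 0.04314914]), 'moment': array([-0.01020067, -0.0465574 , -0.04248472]), 'finger_gap': 0.9963554065683486}
```

View pics/top0.png

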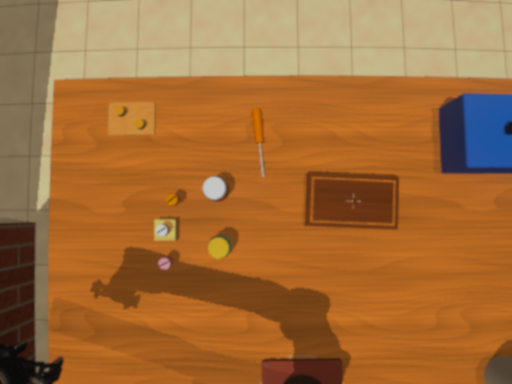

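View pics/sw0.png

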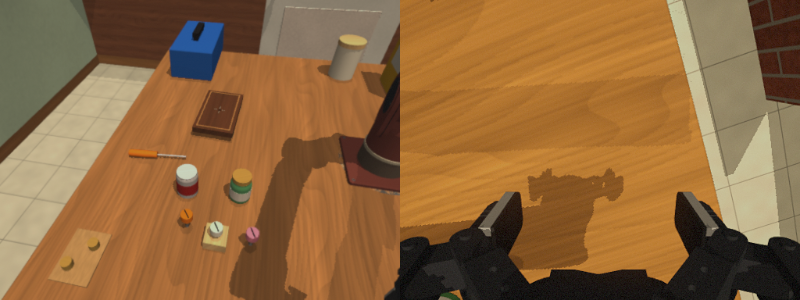

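```bash
cat > m.py <<'E'
from h import *
import pickle
C=pickle.load(open("c0.pkl","rb"))
t=C["top"];s=C["side"]
k=8
def crop(c,u0,u1,v0,v1,k=8): return cv2.resize(c["img"][v0:v1,u0:u1],None,fx=k,fy=k,interpolation=cv2.INTER_CUBIC)
# block: pale, knob: white
hsv=cv2.cvtColor(t["img"],cv2.COLOR_BGR2HSV)
a=crop(t,145,185,210,250); b=crop(t,335,375,180,220)
su,sv=(int(215*1.28),int(230*1.28)); c=crop(s,su-25,su+15,sv-25,sv+15); su,sv=int(219*1.28),int(110*1.28); d=crop(s,su-20,su+20,sv-20,sv+20)
cv2.imwrite("pics/crops.png",np.hstack([np.vstack([a,c])[:600],np.vstack([b,d])[:600]]))
for n,u,v in (("top",162,230),):
    print(onz(t,u,v,.066))
# panel mask
m=((hsv[...,2]<110)&(hsv[...,0]<20)).astype(np.uint8); m[:160]=0;m[240:]=0;m[:,:295]=0;m[:,410:]=0
cn=max(cv2.findContours(m,cv2.RETR_EXTERNAL,cv2.CHAIN_APPROX_NONE)[0],key=cv2.contourArea); r=cv2.minAreaRect(cn);print(r)
for p in cv2.boxPoints(r): print(onz(t,*p,.042))
print("hole",onz(t,353,201,.042))
E
python3 m.py
```

```text
[0.49076867 0.38465628 0.066     ]
((353.0802001953125, 200.65565490722656), (77.27481842041016, 38.22475814819336), 2.4895529747009277)
[ 0.52066591 -0.03383516  0.042     ]
[ 0.62795854 -0.04004241  0.042     ]
[ 0.61735929 -0.26014367  0.042     ]
[ 0.50931778 -0.2526247   0.042     ]
hole [ 0.56773702 -0.14572703  0.042     ]
```

View pics/crops.png

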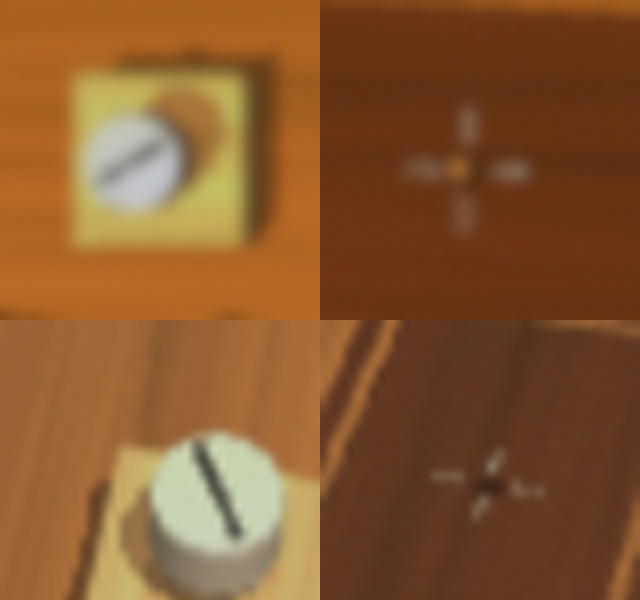

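```bash
python3 - <<'E'
from h import *
import pickle
C=pickle.load(open("c0.pkl","rb"));t=C["top"];s=C["side"]
print("knob",onz(t,161.06,229.56,.066),onz(s,276.7,290.4,.066))
print("hole",onz(t,352.9,200.8,.042),onz(s,280.4,140.4,.042))
from scipy.spatial.transform import Rotation as R
st=env.read_state(); print(R.from_quat(st["orientation"]).as_matrix().round(3))
for n,u,v,z in(("or",172,199,.06),("pink",164,263,.06),("can",215,188,.09),("jar",219,247,.095)): print(n,onz(t,u,v,z))
E
```

```text
knob [0.49197789 0.38726102 0.066     ] [0.49180478 0.38834328 0.066     ]
hole [ 0.56830238 -0.145454    0.042     ] [ 0.56920114 -0.14362328  0.042     ]
[[-0.941  0.338 -0.   ]
 [ 0.338  0.941 -0.001]
 [-0.    -0.001 -1.   ]]
or [0.57580595 0.35901131 0.06      ]
pink [0.40011646 0.38052033 0.06      ]
can [0.60310109 0.2359923  0.09      ]
jar [0.44653473 0.22485139 0.095     ]
```

Emit:
drive_tool --rows '[{"slide": [-0.02,-0.007,0],"angular": [0,0,0],"grip": 0.085},{"slide": [-0.03,-0.01,0],"angular": [0,0,0],"grip": 0.085},{"slide": [-0.04,-0.014,0],"angular": [0,0,0],"grip": 0.085},{"slide": [-0.04,-0.014,0],"angular": [0,0,0],"grip": 0.085},{"slide": [-0.04,-0.014,0],"angular": [0,0,0],"grip": 0.085},{"slide": [-0.04,-0.014,0],"angular": [0,0,0],"grip": 0.085},{"slide": [-0.04,-0.014,0],"angular": [0,0,0],"grip": 0.085},{"slide": [-0.03,-0.01,0],"angular": [0,0,0],"grip": 0.085}]'

```text
t: 0.95
ee_pos: [0.4527, 0.4231, 0.2312]
orientation: [0.173, 0.985, -0.0, 0.0]
wrist_force: [-0.2, -0.8, 0.5]
finger_gap: 1.0
```

Emit:
drive_tool --rows '[{"slide": [0,0,0],"angular": [0,0,-0.05],"grip": 0.085},{"slide": [0,0,0],"angular": [0,0,-0.05],"grip": 0.085},{"slide": [0,0,0],"angular": [0,0,-0.05],"grip": 0.085},{"slide": [0,0,0],"angular": [0,0,-0.05],"grip": 0.085},{"slide": [0,0,0],"angular": [0,0,-0.05],"grip": 0.085},{"slide": [0,0,0],"angular": [0,0,-0.05],"grip": 0.085},{"slide": [0,0,0],"angular": [0,0,-0.045],"grip": 0.085},{"slide": [0,0,0],"angular": [0,0,0],"grip": 0.085}]'

```text
t: 1.75
ee_pos: [0.4503, 0.4257, 0.231]
orientation: [-0.0, 1.0, -0.0, -0.0]
wrist_force: [0.3, -0.7, 0.2]
finger_gap: 0.994
```

Emit:
drive_tool --rows '[{"slide": [-0.007,-0.006,0.01],"angular": [0,0,0],"grip": 0.085},{"slide": [-0.007,-0.006,0.01],"angular": [0,0,0],"grip": 0.085},{"slide": [-0.007,-0.006,0.01],"angular": [0,0,0],"grip": 0.085},{"slide": [-0.007,-0.007,0.01],"angular": [0,0,0],"grip": 0.085},{"slide": [-0.007,-0.007,0.01],"angular": [0,0,0],"grip": 0.085},{"slide": [-0.007,-0.006,0.01],"angular": [0,0,0],"grip": 0.085},{"slide": [0,0,0.01],"angular": [0,0,0],"grip": 0.085},{"slide": [0,0,0],"angular": [0,0,0],"grip": 0.085}]'

```text
t: 2.55
ee_pos: [0.4918, 0.3872, 0.1594]
orientation: [0.0, 1.0, -0.001, -0.001]
wrist_force: [-0.8, -1.1, -0.6]
finger_gap: 0.996
```

```bash
cat > w.py <<'E'
from h import *
import pickle,sys
c=get_image("wrist"); pickle.dump(c,open(sys.argv[1]+".pkl","wb")); cv2.imwrite(f"pics/{sys.argv[1]}.png",c["img"])
st=env.read_state(); print({k:np.round(st[k],4).tolist() for k in("t","ee_pos","orientation","joints","wrist_force","finger_gap")})
print(proj(c,np.array([.492,.3878,.066])))
h=cv2.cvtColor(c["img"],cv2.COLOR_BGR2HSV); m=((h[...,1]<60)&(h[...,2]>130)).astype(np.uint8)
for q in cv2.findContours(m,cv2.RETR_EXTERNAL,cv2.CHAIN_APPROX_NONE)[0]:
    if cv2.contourArea(q)>400: print(cv2.contourArea(q),cv2.fitEllipse(q))
E
python3 w.py w1
```

```text
{'t': 2.6, 'ee_pos': [0.4918, 0.3879, 0.1605], 'orientation': [-0.0002, 1.0, -0.0004, -0.0006], 'joints': [-0.8742, 0.3316, 0.1689, 1.6218, -0.0592, 1.1946, 0.8788], 'wrist_force': [0.784, 0.9384, 0.3226], 'finger_gap': 0.9962}
[254.65745682 195.03608811]
1379.0 ((255.5102996826172, 191.277587890625), (40.941307067871094, 42.95158767700195), 81.92546844482422)
```

View pics/w1.png

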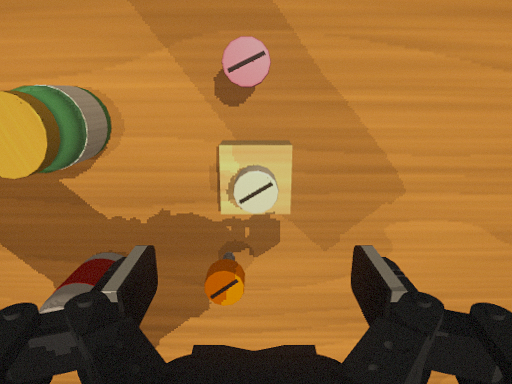

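Emit:
drive_tool --rows '[{"slide": [0.0015,0,0.015],"angular": [0,0,0],"grip": 0.085},{"slide": [0,0,0.02],"angular": [0,0,0],"grip": 0.085},{"slide": [0,0,0.02],"angular": [0,0,0],"grip": 0.085},{"slide": [0,0,0.02],"angular": [0,0,0],"grip": 0.085},{"slide": [0,0,0.02],"angular": [0,0,0],"grip": 0.085},{"slide": [0,0,0.02],"angular": [0,0,0],"grip": 0.085},{"slide": [0,0,0.01],"angular": [0,0,0],"grip": 0.085},{"slide": [0,0,0],"angular": [0,0,0],"grip": 0.085}]'

```text
t: 3.4
ee_pos: [0.4898, 0.3874, 0.0347]
orientation: [-0.0, 1.0, -0.001, -0.001]
wrist_force: [-0.2, 1.2, 0.1]
finger_gap: 0.996
```

Emit:
drive_tool --rows '[{"slide": [0,0,0],"angular": [0,0,0],"grip": 0.03},{"slide": [0,0,0],"angular": [0,0,0],"grip": 0.03},{"slide": [0,0,0],"angular": [0,0,0],"grip": 0.02},{"slide": [0,0,0],"angular": [0,0,0],"grip": 0.02},{"slide": [0,0,0],"angular": [0,0,0],"grip": 0.02},{"slide": [0,0,0],"angular": [0,0,0],"grip": 0.02},{"slide": [0,0,0],"angular": [0,0,0],"grip": 0.02},{"slide": [0,0,0],"angular": [0,0,0],"grip": 0.02}]' --grip_force 80

```text
t: 4.2
ee_pos: [0.4915, 0.3883, 0.0375]
orientation: [-0.0, 1.0, 0.001, 0.001]
wrist_force: [-1.5, -1.1, 6.8]
finger_gap: 0.377
```

Emit:
drive_tool --rows '[{"slide": [0,0,-0.01],"angular": [0,0,0],"grip": 0.02},{"slide": [0,0,-0.02],"angular": [0,0,0],"grip": 0.02},{"slide": [0,0,-0.02],"angular": [0,0,0],"grip": 0.02},{"slide": [0,0,-0.02],"angular": [0,0,0],"grip": 0.02},{"slide": [0,0,-0.03],"angular": [0,0,0],"grip": 0.02},{"slide": [0,0,-0.03],"angular": [0,0,0],"grip": 0.02},{"slide": [0,0,-0.025],"angular": [0,0,0],"grip": 0.02},{"slide": [0,0,0],"angular": [0,0,0],"grip": 0.02}]'

```text
t: 5.0
ee_pos: [0.4925, 0.3889, 0.1963]
orientation: [0.0, 1.0, 0.002, 0.002]
wrist_force: [0.5, 0.7, 0.5]
finger_gap: 0.376
```

```bash
python3 w.py w2; python3 -c "
from h import *
s=get_image('side');import pickle;pickle.dump(s,open('s2.pkl','wb'))
p=proj(s,np.array([.491,.388,.18]));print(p);u,v=map(int,p)
a=cv2.resize(s['img'][v-40:v+40,u-40:u+40],(400,400),interpolation=cv2.INTER_CUBIC)
b=cv2.imread('pics/w2.png')[100:384,56:456];b=cv2.resize(b,(400,284));b=np.vstack([b,np.zeros((116,400,3),np.uint8)])
cv2.imwrite('pics/l2.png',np.hstack([a,b]))"
```

```text
{'t': 5.05, 'ee_pos': [0.4918, 0.3884, 0.1939], 'orientation': [-0.0, 1.0, 0.0014, 0.0014], 'joints': [-0.8787, 0.3044, 0.1728, 1.5866, -0.0546, 1.2513, 0.8741], 'wrist_force': [0.1071, -0.4167, -0.7381], 'finger_gap': 0.373}
[251.55110175 180.29422094]
1040.5 ((73.52651977539062, 294.8208923339844), (28.067747116088867, 55.568702697753906), 59.46558380126953)
1190.5 ((254.0130615234375, 258.9969482421875), (27.170581817626953, 62.21421813964844), 89.3389663696289)
[279.30237442 255.35930072]
```

View pics/l2.png

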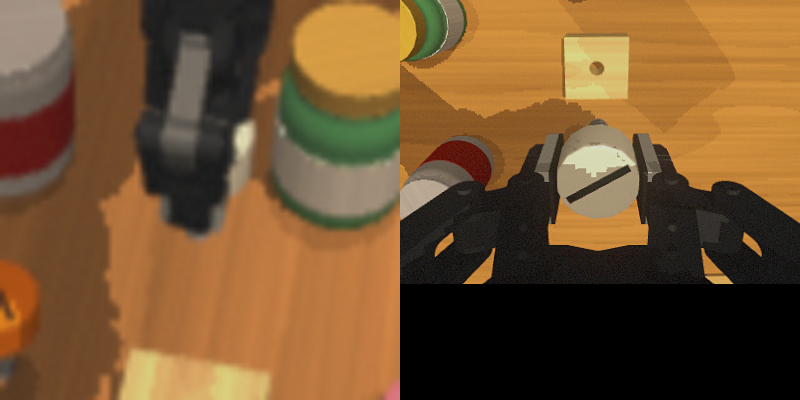

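```bash
python3 - <<'E'
from h import *
import pickle
c=pickle.load(open("w2.pkl","rb")); g=cv2.cvtColor(c["img"],cv2.COLOR_BGR2GRAY); h=cv2.cvtColor(c["img"],cv2.COLOR_BGR2HSV)
# black line inside head
m=np.zeros_like(g); cv2.circle(m,(255,280),36,1,-1); m=((g<70)&(m>0)).astype(np.uint8)
n,l,s,ce=cv2.connectedComponentsWithStats(m)
for i in range(1,n): 
    if s[i][4]>50: print(s[i],ce[i])
print("camera",-np.array(c["R"]).T@c["t"])
for v in(281,285,289): print(onz(c,255,v,.1939+.0285))
b=((g<120)).astype(np.uint8); sub=b[155:182,238:268]; n,l,s,ce=cv2.connectedComponentsWithStats(sub); print(s,ce+[238,155])
print("blockhole",onz(c,252,168,.03), "w1 head",onz(pickle.load(open("w1.pkl","rb")),255.5,191.3,.066))
E
```

```text
[224 266  63  37 472] [254.30508475 283.77542373]
camera [0.41900959 0.38827897 0.33849104]
[0.49138915 0.38936838 0.2224    ]
[0.49321049 0.38937081 0.2224    ]
[0.49504796 0.38937327 0.2224    ]
[[  0   0  30  27 730]
 [ 11   7  11  13  80]] [[252.26027397 168.11232877]
 [254.6875     166.975     ]]
blockhole [0.48961524 0.38818126 0.03      ] w1 head [0.48911897 0.38841866 0.066     ]
```

Emit:
drive_tool --rows '[{"slide": [-0.002,-0.015,0],"angular": [0,0,0],"grip": 0.02},{"slide": [-0.004,-0.028,0],"angular": [0,0,0],"grip": 0.02},{"slide": [-0.005,-0.035,0],"angular": [0,0,0],"grip": 0.02},{"slide": [-0.005,-0.035,0],"angular": [0,0,0],"grip": 0.02},{"slide": [-0.005,-0.035,0],"angular": [0,0,0],"grip": 0.02},{"slide": [-0.005,-0.035,0],"angular": [0,0,0],"grip": 0.02},{"slide": [-0.005,-0.035,0],"angular": [0,0,0],"grip": 0.02},{"slide": [-0.005,-0.035,0],"angular": [0,0,0],"grip": 0.02}]'

```text
t: 5.9
ee_pos: [0.5261, 0.1318, 0.1902]
orientation: [0.0, 1.0, -0.0, -0.001]
wrist_force: [0.3, -0.0, -1.0]
finger_gap: 0.376
```

Emit:
drive_tool --rows '[{"slide": [-0.005,-0.035,0],"angular": [0,0,0],"grip": 0.02},{"slide": [-0.005,-0.035,0],"angular": [0,0,0],"grip": 0.02},{"slide": [-0.005,-0.035,0],"angular": [0,0,0],"grip": 0.02},{"slide": [-0.005,-0.035,0],"angular": [0,0,0],"grip": 0.02},{"slide": [-0.005,-0.035,0],"angular": [0,0,0],"grip": 0.02},{"slide": [-0.005,-0.035,0],"angular": [0,0,0],"grip": 0.02},{"slide": [-0.005,-0.03,0],"angular": [0,0,0],"grip": 0.02},{"slide": [0,0,0],"angular": [0,0,0],"grip": 0.02}]'

```text
t: 6.7
ee_pos: [0.5603, -0.1116, 0.1904]
orientation: [0.004, 1.0, -0.001, -0.001]
wrist_force: [-0.7, -0.1, -0.6]
finger_gap: 0.376
```

```bash
sed -i 's/.492,.3878,.066/.5688,-.1445,.042/' w.py; python3 w.py w3;  python3 -c "
import cv2;cv2.imwrite('pics/w3c.png',cv2.resize(cv2.imread('pics/w3.png')[110:310,156:356],(600,600),interpolation=cv2.INTER_CUBIC))"
```

```text
{'t': 6.75, 'ee_pos': [0.5605, -0.1087, 0.1903], 'orientation': [0.0025, 1.0, -0.0005, -0.0011], 'joints': [-0.3172, 0.21, 0.4963, 1.7371, -0.1044, 1.223, 1.7716], 'wrist_force': [0.7645, 0.6989, -0.5057], 'finger_gap': 0.3803}
[217.75901541 186.03628245]
1301.0 ((256.1301574707031, 259.7680358886719), (28.660863876342773, 62.53239822387695), 92.67744445800781)
435.5 ((305.3868713378906, 257.1484680175781), (13.67993450164795, 52.59195327758789), 165.4983367919922)
```

View pics/w3c.png

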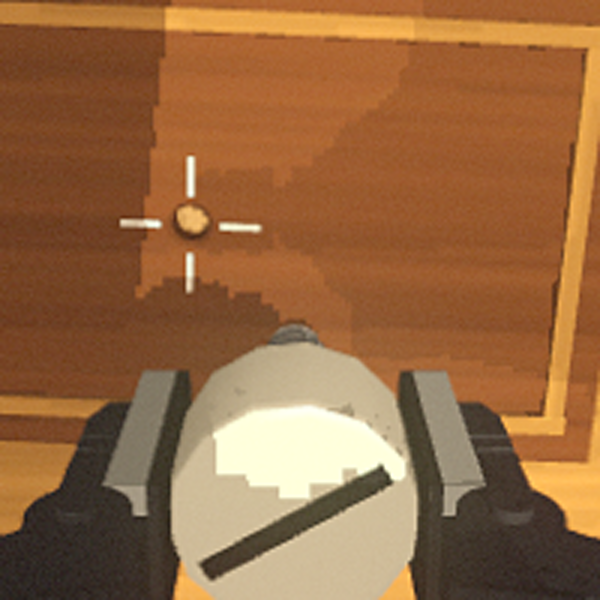

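```bash
python3 - <<'E'
from h import *
import pickle
c=pickle.load(open("w3.pkl","rb"))
print("hole",onz(c,219.2,183.7,.042)); print("cross px",proj(c,np.array([.5688,-.1445,.042])))
for z in(.159,.162,.166): print("tipedge",onz(c,254.3,217.5,z))
print("head line",onz(c,156+295/3,110+522/3,.219))
E
```

```text
hole [ 0.56661831 -0.14311541  0.042     ]
cross px [217.75901541 186.03628245]
tipedge [ 0.55453994 -0.1112669   0.159     ]
tipedge [ 0.55338968 -0.11125764  0.162     ]
tipedge [ 0.551856   -0.11124529  0.166     ]
head line [ 0.55918001 -0.11125221  0.219     ]
```

Emit:
drive_tool --rows '[{"slide": [-0.004,-0.015,0],"angular": [0,0,0],"grip": 0.02},{"slide": [-0.004,-0.018,0],"angular": [0,0,0],"grip": 0.02},{"slide": [0,0,0.02],"angular": [0,0,0],"grip": 0.02},{"slide": [0,0,0.025],"angular": [0,0,0],"grip": 0.02},{"slide": [0,0,0.025],"angular": [0,0,0],"grip": 0.02},{"slide": [0,0,0.02],"angular": [0,0,0],"grip": 0.02},{"slide": [0,0,0.008],"angular": [0,0,0],"grip": 0.02},{"slide": [0,0,0],"angular": [0,0,0],"grip": 0.02}]'

```text
t: 7.55
ee_pos: [0.5688, -0.1374, 0.092]
orientation: [-0.0, 1.0, 0.0, -0.001]
wrist_force: [0.0, -0.2, -0.7]
finger_gap: 0.37
```

```bash
python3 w.py w4;  python3 -c "
from h import *
import pickle
s=get_image('side');t=get_image('top');pickle.dump((s,t),open('st4.pkl','wb'))
L=[]
for c in(s,t):
    u,v=map(int,proj(c,np.array([.5688,-.1445,.06]))); print(u,v)
    L.append(cv2.resize(c['img'][v-20:v+20,u-20:u+20],(300,300),interpolation=cv2.INTER_CUBIC))
w=cv2.resize(cv2.imread('pics/w4.png')[130:290,156:356],(600,480),interpolation=cv2.INTER_CUBIC)[:, :500]
cv2.imwrite('pics/w4c.png',np.hstack([w,np.vstack(L)[:480]]))"
```

```text
{'t': 7.6, 'ee_pos': [0.5697, -0.1378, 0.0932], 'orientation': [-0.0003, 1.0, 0.0001, -0.0005], 'joints': [-0.2463, 0.3403, 0.4913, 1.8039, -0.1832, 1.0434, 1.8854], 'wrist_force': [0.4599, 0.1236, -0.1207], 'finger_gap': 0.3738}
[242.09977641 215.49605241]
944.5 ((261.9897766113281, 260.240234375), (31.14093780517578, 52.77182388305664), 94.22037506103516)
473.0 ((306.06707763671875, 259.462890625), (13.449357986450195, 60.98688888549805), 164.9548797607422)
454.5 ((201.37945556640625, 259.93402099609375), (13.145319938659668, 59.749473571777344), 14.691527366638184)
280 135
354 200
```

View pics/w4c.png

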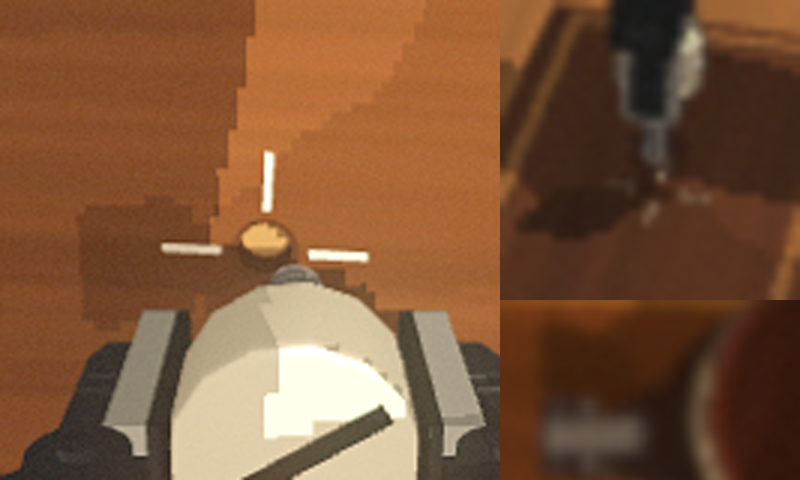

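```bash
python3 - <<'E'
from h import *
import pickle
c=pickle.load(open("w4.pkl","rb"))
print("hole",onz(c,244.4,213.0,.042))
for z in(.062,.065,.067): print("tipedge",onz(c,254.1,218.1,z))
print("tipaxis if .. predicted edge px",[proj(c,np.array([.5697+d,-.139,.066])) for d in(-.006,-.005,-.004)])
E
```

```text
hole [ 0.56716718 -0.14307467  0.042     ]
tipedge [ 0.56281743 -0.13716518  0.062     ]
tipedge [ 0.56166467 -0.13717189  0.065     ]
tipedge [ 0.56089616 -0.13717637  0.067     ]
tipaxis if .. predicted edge px [array([250.72217217, 222.27978274]), array([250.72490778, 223.99894818]), array([250.72764164, 225.71259468])]
```

Emit:
drive_tool --rows '[{"slide": [0,-0.003,0],"angular": [0,0,0],"grip": 0.02},{"slide": [0,-0.003,0],"angular": [0,0,0],"grip": 0.02},{"slide": [0,0,0.004],"angular": [0,0,0],"grip": 0.02},{"slide": [0,0,0.004],"angular": [0,0,0],"grip": 0.02},{"slide": [0,0,0.004],"angular": [0,0,0],"grip": 0.02},{"slide": [0,0,0.002],"angular": [0,0,0],"grip": 0.02},{"slide": [0,0,0],"angular": [0,0,0],"grip": 0.02},{"slide": [0,0,0],"angular": [0,0,0],"grip": 0.02}]'

```text
t: 8.5
ee_pos: [0.57, -0.1442, 0.0793]
orientation: [-0.0, 1.0, -0.0, -0.0]
wrist_force: [-0.2, 0.3, -0.5]
finger_gap: 0.373
```

```bash
python3 w.py w5;  python3 -c "
import cv2
cv2.imwrite('pics/w5c.png',cv2.resize(cv2.imread('pics/w5.png')[180:260,206:306],(600,480),interpolation=cv2.INTER_CUBIC))"
```

```text
{'t': 8.55, 'ee_pos': [0.5701, -0.1442, 0.0794], 'orientation': [-0.0001, 1.0, -0.0, 0.0], 'joints': [-0.2317, 0.3604, 0.4889, 1.8115, -0.1958, 1.0175, 1.905], 'wrist_force': [0.0835, 0.0097, -0.9099], 'finger_gap': 0.3709}
[253.07633179 221.176336  ]
799.5 ((261.9998474121094, 259.860107421875), (28.571691513061523, 55.34647750854492), 93.21334838867188)
471.0 ((306.0933837890625, 259.5573425292969), (13.401670455932617, 61.23632049560547), 164.95257568359375)
454.5 ((201.38174438476562, 259.8856201171875), (13.123988151550293, 59.75679016113281), 14.72528076171875)
```

View pics/w5c.png

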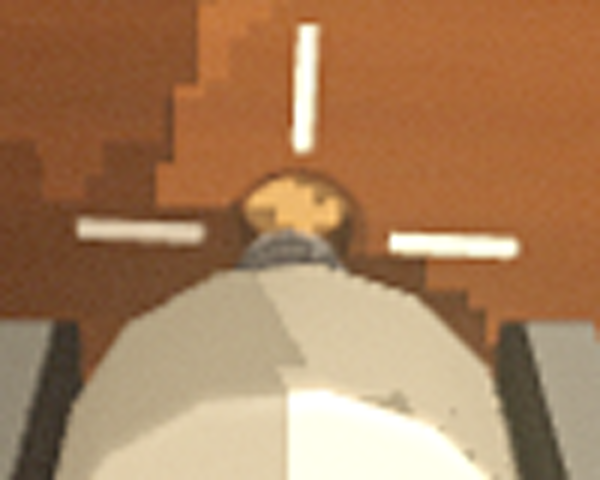

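```bash
python3 - <<'E'
from h import *
import pickle
c=pickle.load(open("w5.pkl","rb"))
print("hole",onz(c,255.1,219.2,.042))
for z in(.048,.051,.053): print("tipedge",onz(c,254.3,218.,z))
E
```

```text
hole [ 0.56757881 -0.14333423  0.042     ]
tipedge [ 0.56451772 -0.14380852  0.048     ]
tipedge [ 0.5633566  -0.14381492  0.051     ]
tipedge [ 0.56258251 -0.14381919  0.053     ]
```

Emit:
drive_tool --rows '[{"slide": [0.0005,0.0005,0.001],"angular": [0,0,0],"grip": 0.02},{"slide": [0,0,0.002],"angular": [0,0,0],"grip": 0.02},{"slide": [0,0,0.002],"angular": [0,0,0],"grip": 0.02},{"slide": [0,0,0.0015],"angular": [0,0,0],"grip": 0.02},{"slide": [0,0,0.001],"angular": [0,0,0],"grip": 0.02},{"slide": [0,0,0.001],"angular": [0,0,0],"grip": 0.02},{"slide": [0,0,0],"angular": [0,0,0],"grip": 0.02},{"slide": [0,0,0],"angular": [0,0,0],"grip": 0.02}]'

```text
t: 9.35
ee_pos: [0.5695, -0.1437, 0.0708]
orientation: [-0.0, 1.0, -0.0, -0.0]
wrist_force: [-0.1, 0.0, -1.0]
finger_gap: 0.377
```

Emit:
drive_tool --rows '[{"slide": [0,0,0.001],"angular": [0,0,0],"grip": 0.02},{"slide": [0,0,0.001],"angular": [0,0,0],"grip": 0.02},{"slide": [0,0,0.001],"angular": [0,0,0],"grip": 0.02},{"slide": [0,0,0.001],"angular": [0,0,0],"grip": 0.02},{"slide": [0,0,0],"angular": [0,0,0],"grip": 0.02},{"slide": [0,0,0],"angular": [0,0,0],"grip": 0.02},{"slide": [0,0,0],"angular": [0,0,0],"grip": 0.02},{"slide": [0,0,0],"angular": [0,0,0],"grip": 0.02}]'

```text
t: 10.15
ee_pos: [0.5695, -0.1437, 0.0668]
orientation: [-0.0, 1.0, -0.0, -0.0]
wrist_force: [-1.6, -0.4, -0.4]
finger_gap: 0.376
```

Emit:
drive_tool --rows '[{"slide": [0,0,0.001],"angular": [0,0,0],"grip": 0.02},{"slide": [0,0,0.001],"angular": [0,0,0],"grip": 0.02},{"slide": [0,0,0.001],"angular": [0,0,0],"grip": 0.02},{"slide": [0,0,0],"angular": [0,0,0],"grip": 0.02},{"slide": [0,0,0],"angular": [0,0,0],"grip": 0.02},{"slide": [0,0,0],"angular": [0,0,0],"grip": 0.02},{"slide": [0,0,0],"angular": [0,0,0],"grip": 0.02},{"slide": [0,0,0],"angular": [0,0,0],"grip": 0.02}]' --grip_force 110

```text
t: 10.95
ee_pos: [0.5694, -0.1437, 0.0638]
orientation: [-0.0, 1.0, -0.0, -0.0]
wrist_force: [-0.5, -0.0, -1.5]
finger_gap: 0.367
```

Emit:
drive_tool --rows '[{"slide": [0,0,0.001],"angular": [0,0,0],"grip": 0.02},{"slide": [0,0,0.001],"angular": [0,0,0],"grip": 0.02},{"slide": [0,0,0],"angular": [0,0,0],"grip": 0.02},{"slide": [0,0,0],"angular": [0,0,0],"grip": 0.02},{"slide": [0,0,0],"angular": [0,0,0],"grip": 0.02},{"slide": [0,0,0],"angular": [0,0,0],"grip": 0.02},{"slide": [0,0,0],"angular": [0,0,0],"grip": 0.02},{"slide": [0,0,0],"angular": [0,0,0],"grip": 0.02}]'

```text
t: 11.75
ee_pos: [0.5695, -0.1437, 0.0618]
orientation: [-0.0, 1.0, -0.0, -0.0]
wrist_force: [-0.9, 0.4, -1.5]
finger_gap: 0.365
```

Emit:
drive_tool --rows '[{"slide": [0,0,0.001],"angular": [0,0,0],"grip": 0.02},{"slide": [0,0,0.001],"angular": [0,0,0],"grip": 0.02},{"slide": [0,0,0],"angular": [0,0,0],"grip": 0.02},{"slide": [0,0,0],"angular": [0,0,0],"grip": 0.02},{"slide": [0,0,0],"angular": [0,0,0],"grip": 0.02},{"slide": [0,0,0],"angular": [0,0,0],"grip": 0.02},{"slide": [0,0,0],"angular": [0,0,0],"grip": 0.02},{"slide": [0,0,0],"angular": [0,0,0],"grip": 0.02}]'

```text
t: 12.55
ee_pos: [0.5697, -0.1437, 0.0601]
orientation: [-0.0, 1.0, 0.0, 0.0]
wrist_force: [-2.3, 0.7, 5.1]
finger_gap: 0.365
```

Emit:
drive_tool --rows '[{"slide": [0,0,0.0005],"angular": [0,0,0],"grip": 0.02},{"slide": [0,0,0.0005],"angular": [0,0,0],"grip": 0.02},{"slide": [0,0,0.0005],"angular": [0,0,0],"grip": 0.02},{"slide": [0,0,0],"angular": [0,0,0],"grip": 0.02},{"slide": [0,0,0],"angular": [0,0,0],"grip": 0.02},{"slide": [0,0,0],"angular": [0,0,0],"grip": 0.02},{"slide": [0,0,0],"angular": [0,0,0],"grip": 0.02},{"slide": [0,0,0],"angular": [0,0,0],"grip": 0.02}]'

```text
t: 13.35
ee_pos: [0.5699, -0.1437, 0.0592]
orientation: [-0.0, 1.0, 0.0, 0.0]
wrist_force: [-4.6, 1.4, 10.5]
finger_gap: 0.361
```

Emit:
drive_tool --rows '[{"slide": [0.0005,0,0.0005],"angular": [0,0,0],"grip": 0.02},{"slide": [0.0005,0,0.0005],"angular": [0,0,0],"grip": 0.02},{"slide": [0,0,0.0005],"angular": [0,0,0],"grip": 0.02},{"slide": [0,0,0.0005],"angular": [0,0,0],"grip": 0.02},{"slide": [0,0,0.0005],"angular": [0,0,0],"grip": 0.02},{"slide": [0,0,0],"angular": [0,0,0],"grip": 0.02},{"slide": [0,0,0],"angular": [0,0,0],"grip": 0.02},{"slide": [0,0,0],"angular": [0,0,0],"grip": 0.02}]'

```text
t: 14.15
ee_pos: [0.5699, -0.1438, 0.0578]
orientation: [-0.0, 1.0, 0.0, 0.001]
wrist_force: [-5.8, 2.2, 18.2]
finger_gap: 0.367
```

Emit:
drive_tool --rows '[{"slide": [0,0,0.0004],"angular": [0,0,0],"grip": 0.02},{"slide": [0,0,0.0002],"angular": [0,0,0.1],"grip": 0.02},{"slide": [0,0,0.0001],"angular": [0,0,0.1],"grip": 0.02},{"slide": [0,0,0.0001],"angular": [0,0,0.1],"grip": 0.02},{"slide": [0,0,0.0001],"angular": [0,0,0.1],"grip": 0.02},{"slide": [0,0,0.0001],"angular": [0,0,0.1],"grip": 0.02},{"slide": [0,0,0.0001],"angular": [0,0,0.1],"grip": 0.02},{"slide": [0,0,0.0],"angular": [0,0,0],"grip": 0.02}]'

```text
t: 14.95
ee_pos: [0.5697, -0.1442, 0.0568]
orientation: [0.297, 0.955, 0.0, 0.001]
wrist_force: [-6.3, 1.7, 20.9]
finger_gap: 0.37
```

```bash
python3 -c "
from h import *
s=env.read_state();print({k:np.round(s[k],4).tolist() for k in('t','ee_pos','orientation','joints','wrist_force','moment')})"
```

```text
{'t': 14.95, 'ee_pos': [0.5697, -0.1442, 0.0568], 'orientation': [0.2972, 0.9548, 0.0003, 0.0013], 'joints': [-0.3195, 0.4076, 0.6023, 1.836, -0.2747, 0.979, 1.3661], 'wrist_force': [-6.2912, 1.6849, 20.8868], 'moment': [0.2998, 1.6414, 0.0391]}
```

Emit:
drive_tool --rows '[{"slide": [0,0,0.0001],"angular": [0,0,0.12],"grip": 0.02},{"slide": [0,0,0.0001],"angular": [0,0,0.12],"grip": 0.02},{"slide": [0,0,0.0001],"angular": [0,0,0.12],"grip": 0.02},{"slide": [0,0,0.0001],"angular": [0,0,0.12],"grip": 0.02},{"slide": [0,0,0.0001],"angular": [0,0,0.12],"grip": 0.02},{"slide": [0,0,0.0001],"angular": [0,0,0.12],"grip": 0.02},{"slide": [0,0,0],"angular": [0,0,0],"grip": 0.02},{"slide": [0,0,0.0],"angular": [0,0,0],"grip": 0.02}]'

```text
t: 15.75
ee_pos: [0.5692, -0.1443, 0.056]
orientation: [0.613, 0.79, 0.0, 0.001]
wrist_force: [-8.8, 1.3, 22.3]
finger_gap: 0.363
```

Emit:
drive_tool --rows '[{"slide": [0,-0.0005,0],"angular": [0,0,0.1],"grip": 0.02},{"slide": [0,-0.0005,0.0001],"angular": [0,0,0.1],"grip": 0.02},{"slide": [0,0,0.0001],"angular": [0,0,0.1],"grip": 0.02},{"slide": [0,0,0.0],"angular": [0,0,0.1],"grip": 0.02},{"slide": [0,0,0.0001],"angular": [0,0,0.1],"grip": 0.02},{"slide": [0,0,0.0],"angular": [0,0,0.1],"grip": 0.02},{"slide": [0,0,0],"angular": [0,0,0],"grip": 0.02},{"slide": [0,0,0.0],"angular": [0,0,0],"grip": 0.02}]'

```text
t: 16.55
ee_pos: [0.5687, -0.1441, 0.0556]
orientation: [0.819, 0.574, 0.001, 0.001]
wrist_force: [-5.7, 2.8, 20.1]
finger_gap: 0.368
```

Emit:
drive_tool --rows '[{"slide": [-0.0002,-0.0006,0.0001],"angular": [0,0,0.12],"grip": 0.02},{"slide": [0,0,0.0001],"angular": [0,0,0.12],"grip": 0.02},{"slide": [0,0,0.0001],"angular": [0,0,0.12],"grip": 0.02},{"slide": [0,0,0.0001],"angular": [0,0,0.12],"grip": 0.02},{"slide": [0,0,0.0001],"angular": [0,0,0.12],"grip": 0.02},{"slide": [0,0,0.0001],"angular": [0,0,0.12],"grip": 0.02},{"slide": [0,0,0],"angular": [0,0,0],"grip": 0.02},{"slide": [0,0,0.0],"angular": [0,0,0],"grip": 0.02}]'

```text
t: 17.35
ee_pos: [0.5686, -0.1438, 0.0551]
orientation: [0.969, 0.248, 0.001, 0.0]
wrist_force: [-4.2, 4.1, 21.5]
finger_gap: 0.371
```

```bash
python3 -c "
from h import *
s=env.read_state();print({k:np.round(s[k],4).tolist() for k in('t','ee_pos','orientation','joints','wrist_force','moment')})"
```

```text
{'t': 17.35, 'ee_pos': [0.5686, -0.1438, 0.0551], 'orientation': [0.9686, 0.2485, 0.0014, 0.0002], 'joints': [-0.6376, 0.5797, 1.0559, 1.8532, -0.5819, 1.0541, -0.4173], 'wrist_force': [-4.1585, 4.1145, 21.4793], 'moment': [0.9847, 1.0455, -0.0357]}
```

Emit:
drive_tool --rows '[{"slide": [0,0,0.0001],"angular": [0,0,0.1],"grip": 0.02},{"slide": [0,0,0.0001],"angular": [0,0,0.1],"grip": 0.02},{"slide": [0,0,0.0001],"angular": [0,0,0.1],"grip": 0.02},{"slide": [0,0,0.0],"angular": [0,0,0.1],"grip": 0.02},{"slide": [0,0,0.0001],"angular": [0,0,0.1],"grip": 0.02},{"slide": [0,0,0.0],"angular": [0,0,0.1],"grip": 0.02},{"slide": [0,0,0],"angular": [0,0,0],"grip": 0.02},{"slide": [0,0,0.0],"angular": [0,0,0],"grip": 0.02}]'

```text
t: 18.15
ee_pos: [0.5688, -0.1437, 0.0548]
orientation: [0.999, -0.049, 0.002, -0.0]
wrist_force: [-3.7, 3.5, 21.0]
finger_gap: 0.371
```

```bash
python3 w.py w6; python3 -c "
from h import *
s=env.read_state();print(np.round(s['moment'],3))"
```

```text
{'t': 18.2, 'ee_pos': [0.5688, -0.1436, 0.0548], 'orientation': [0.9988, -0.0486, 0.0017, -0.0003], 'joints': [-0.7058, 0.6728, 1.1847, 1.8555, -0.7034, 1.1076, -0.9223], 'wrist_force': [-3.2487, 4.123, 21.7723], 'finger_gap': 0.3678}
[255.2577568  237.02580048]
457.0 ((305.4683837890625, 259.9764099121094), (13.004902839660645, 62.711055755615234), 165.04672241210938)
453.5 ((202.36361694335938, 259.4922180175781), (13.267849922180176, 58.60265350341797), 14.288679122924805)
[ 1.135  0.812 -0.052]
```

View pics/w6.png

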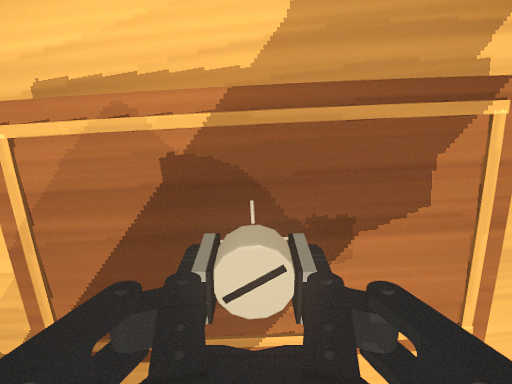

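Emit:
drive_tool --rows '[{"slide": [0,0,0.0001],"angular": [0,0,0.1],"grip": 0.02},{"slide": [0,0,0.0001],"angular": [0,0,0.1],"grip": 0.02},{"slide": [0,0,0.0001],"angular": [0,0,0.1],"grip": 0.02},{"slide": [0,0,0.0],"angular": [0,0,0.1],"grip": 0.02},{"slide": [0,0,0.0001],"angular": [0,0,0.1],"grip": 0.02},{"slide": [0,0,0],"angular": [0,0,0],"grip": 0.02},{"slide": [0,0,0],"angular": [0,0,0],"grip": 0.02},{"slide": [0,0,0.0],"angular": [0,0,0],"grip": 0.02}]'

```text
t: 19.0
ee_pos: [0.569, -0.1438, 0.0545]
orientation: [0.956, -0.294, 0.002, -0.001]
wrist_force: [-2.9, 4.7, 20.5]
finger_gap: 0.369
```

Emit:
drive_tool --rows '[{"slide": [0,0,-0.001],"angular": [0,0,0],"grip": 0.02},{"slide": [0,0,-0.001],"angular": [0,0,0],"grip": 0.02},{"slide": [0,0,-0.001],"angular": [0,0,0],"grip": 0.02},{"slide": [0,0,-0.001],"angular": [0,0,0],"grip": 0.02},{"slide": [0,0,0],"angular": [0,0,0],"grip": 0.02},{"slide": [0,0,0],"angular": [0,0,0],"grip": 0.02},{"slide": [0,0,0],"angular": [0,0,0],"grip": 0.02},{"slide": [0,0,0.0],"angular": [0,0,0],"grip": 0.02}]'

```text
t: 19.8
ee_pos: [0.5684, -0.1434, 0.0572]
orientation: [0.956, -0.294, 0.001, -0.0]
wrist_force: [0.5, 2.5, 7.7]
finger_gap: 0.365
```

Emit:
drive_tool --rows '[{"slide": [0,0,0],"angular": [0,0,0],"grip": 0.036},{"slide": [0,0,0],"angular": [0,0,0],"grip": 0.045},{"slide": [0,0,0],"angular": [0,0,0],"grip": 0.055},{"slide": [0,0,0],"angular": [0,0,0],"grip": 0.085},{"slide": [0,0,0],"angular": [0,0,0],"grip": 0.085},{"slide": [0,0,0],"angular": [0,0,0],"grip": 0.085},{"slide": [0,0,0],"angular": [0,0,0],"grip": 0.085},{"slide": [0,0,0],"angular": [0,0,0],"grip": 0.085}]'

```text
t: 20.6
ee_pos: [0.5669, -0.1439, 0.0564]
orientation: [0.956, -0.295, 0.0, 0.0]
wrist_force: [-1.0, -0.3, -0.0]
finger_gap: 0.995
```

Emit:
drive_tool --rows '[{"slide": [0,0,-0.005],"angular": [0,0,0],"grip": 0.085},{"slide": [0,0,-0.015],"angular": [0,0,0],"grip": 0.085},{"slide": [0,0,-0.02],"angular": [0,0,0],"grip": 0.085},{"slide": [0,0,-0.02],"angular": [0,0,0],"grip": 0.085},{"slide": [0,0,-0.02],"angular": [0,0,0],"grip": 0.085},{"slide": [0,0,-0.02],"angular": [0,0,0],"grip": 0.085},{"slide": [0,0,0],"angular": [0,0,0],"grip": 0.085},{"slide": [0,0,0],"angular": [0,0,0],"grip": 0.085}]'

```text
t: 21.4
ee_pos: [0.5672, -0.1439, 0.1573]
orientation: [0.956, -0.295, 0.001, -0.0]
wrist_force: [-0.3, 0.3, -0.6]
finger_gap: 0.992
```

```bash
python3 w.py w7;  python3 -c "
from h import *
L=[]
for n in('side','top'):
    c=get_image(n);u,v=map(int,proj(c,np.array([.5688,-.1445,.06])))
    L.append(cv2.resize(c['img'][v-20:v+20,u-20:u+20],(240,240),interpolation=cv2.INTER_CUBIC))
w=cv2.imread('pics/w7.png')[:, :]
cv2.imwrite('pics/w7c.png',np.hstack([cv2.resize(w,(560,420)),np.vstack(L)[:420]]))"
```

```text
{'t': 21.45, 'ee_pos': [0.5668, -0.1437, 0.1565], 'orientation': [0.9556, -0.2947, 0.0, -0.0003], 'joints': [-0.805, 0.6014, 1.3494, 1.7666, -0.6137, 1.2848, -1.4735], 'wrist_force': [0.7331, 0.5715, -0.1121], 'finger_gap': 0.9921}
[252.55551774 181.80696431]
455.5 ((389.0411071777344, 278.850830078125), (16.018444061279297, 57.11919403076172), 149.4671630859375)
```

View pics/w7c.png

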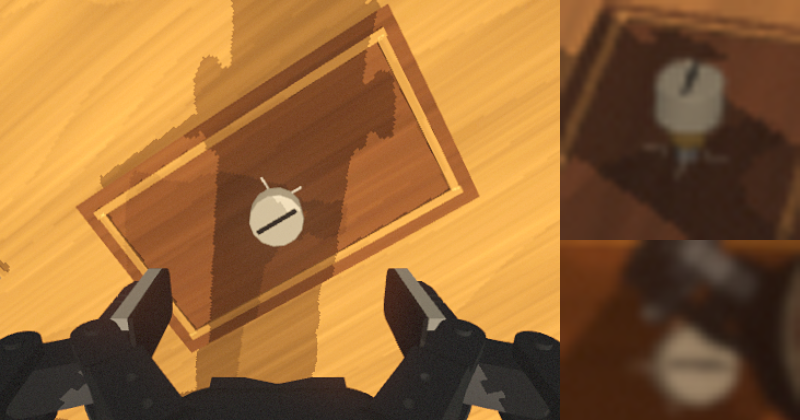

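```bash
python3 - <<'E'
from h import *
c=get_image("side")
for z in(.082,.085,.088,.091,.094): print(z,proj(c,np.array([.5688,-.1442,z])))
E
```

```text
0.082 [281.10442799 129.35418824]
0.085 [281.14651383 128.51020563]
0.088 [281.18876751 127.66298364]
0.091 [281.23119008 126.81250279]
0.094 [281.27378257 125.95874345]
```

```bash
python3 -c "
from plant import env
print(env.sign_off())"
```

```text
the job is handed in; nothing more can be done
None
```

I took the knob out of the block, stood it in the pilot hole and turned it clockwise about 3.7 rad while pushing. I then released it, backed off about 100 mm above it and handed the job in at about 21.5 s. No verdict was reported.

- **Push:** the wrist force stayed at 18 to 22 N down, with at most about 9 N sideways, so about 24 N in all. These are end-of-call readings, against the 35 N limit.
- **Turn:** the black line on the head has turned about 211° (3.68 rad) in the top view, which agrees with the commanded 3.7 rad. The thread itself can't be read. It is inferred from this turn, the steady push above 14 N and about 2.3 mm of sinking over the last 3.1 rad (2.0 mm expected).
- **Final state:** the side and wrist pictures show the knob upright in the hole and the gripper clear of it.
- **Depth:** the tip is about 14 mm down by the side camera, good to roughly 3 mm. The arm's own reading gave about 16 mm.
- **Disagreement:** the wrist camera placed things about 2 to 3 mm lower in x than the fixed cameras. I lined up the knob tip and the hole in the wrist camera's own view to get around that.
- **Not checked:** I did not measure the can, jar and screwdriver again at the end. The arm crossed well above the can and jar, did not go near the screwdriver, and no unexpected contact force showed up.

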